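Seat the pantry shelf board and lock it

ROBOT

A 7-joint arm with a two-finger parallel gripper is mounted at the origin on the work surface. World frame = base frame: x ahead of the robot, y to its left, z up, the work surface at z = 0. Lengths are in m, angles in rad, forces in N, time in s.
With the tool pointing down it reaches from about 0.425 to 0.875 m from the base axis. Payload 4.7 kg.
Tool frame: the origin (TCP) lies at the very end of the fingers, on their centre line; the grasp point (between the pads) lies 19 mm behind it; z points along the fingers, y is the line along which they close (so a half turn about z gives the same grasp; the last joint's range is limited). The gripper opens to 87 mm and grips with 3 to 60 N. Pads are 19 mm wide; open, the fingers measure 117 mm over their backs; the gripper's body (75 mm by 190 mm) begins 51 mm behind the grasp point.
Start: joints at [-1.313, 0.321, -0.07, 1.45, 0.023, 1.371, -0.057], TCP at [0.157, 0.631, 0.223] pointing down, gripper open.
Joint ranges: [-2.86, 2.86], [-0.3, 2.09], [-1.38, 1.24], [0.06, 2.45], [-1.56, 4.7], [0.09, 2.05], [-2.69, 2.69]. Speed limits (rad/s): [2.57, 2.57, 3.14, 3.14, 3.14, 3.14, 3.14].

INTERFACE

Orientations are given as a unit quaternion [w, x, y, z].
In Python, from cell import env, optics, sign_off gives the robot as it stands.
- The arm moves only by the tool play_rows, never from a script. Its argument "rows" is a list of rows, each an object of numbers: "dx", "dy", "dz": the shift along the tool's x, y, z in cm; "wx", "wy", "wz": the turn, a rotation vector about the tool's x, y, z in rad; "hand": the finger opening in cm, from 0 to 8.7. A call has 1 to 12 rows; each row shifts and turns the commanded pose from where the row before left it, along the tool's axes as they then stand; what a row does not reach is not made up. A row lasts 1/12 s, in which the tool goes at most 41.7 mm and 7.16 degrees, less where a joint would pass 70% of its speed; a pose out of reach is approached as far as the arm can. A call is refused whole if a number of a shift passes 4.17 or a number of a turn 0.125, either way. A call with a gripper value outside its range is refused whole. The fingers move at their own pace and stop on an object; "squeeze" is the grip in N (left out, the last holds). Time passes only in rows, so rows that do not move let the fingers close. It gives the time, the measured TCP pose, the force, the opening and the grip force at its end, in the units of the state.
- env.sense(): the state, without advancing time (a new reading comes with each control period).
- optics.snapshot(name): name is "scene" or "side" or "wrist"; returns the picture (420x560x3 uint8, red, green, blue); there is no depth.
- optics.calibration(name): a dict with "mtx" (3x3 intrinsics, pixels), "world_to_cam" (4x4, takes a point from world to camera coordinates); the wrist camera has in their place "T_tool_cam" (4x4, takes a point from camera to tool coordinates, whose origin is the TCP and whose axes are the flange's). Camera axes: x right, y down, z forward; pixel columns grow to the right and rows downward; lengths in m; the calibration is good to about 2 mm. A picture is of the moment at which its call begins: read the wrist's pose just before it. calibration takes no time and is no camera call.
- sign_off(): hands the job in; it is judged then, once.
The state is a dict: "time_s": time; "joints": joint angles; "dq": joint speeds; "joint_efforts": joint torques, N m; "eef_pos": TCP position; "orientation": TCP orientation; "force": force on the tool from outside, world axes, zero at the start; "ft_torque": the same for the moment, N m; "width": finger opening in m; "gripper_force": force on a finger pad.
Only numpy, scipy, OpenCV 4.12 (cv2) and the standard library are available. Lean on these libraries where they do the work, as an engineer would, in place of code of your own. Each camera call takes 0.05 s, during which the arm holds its last target. There are 200 camera calls.

TASK

With a fingertip, push the shelf board along the rails of the low wooden rack until you feel its feet drop into the notches, keeping the little jar standing on it. Then push the wooden turn-button round until it lies square across the board to lock it down, and move clear. Do not grasp or lift anything, and leave the other things on the counter where they are.

Things in the scene. Friction and masses are not known exactly. Their poses are not given: they have to be found in the camera images.
- rack: Low pale wooden rack fixed on the counter. Origin on the counter, x across the rails, y along them (push the board to +y). Rails at x = +-60 mm, 24 wide, tops 40 high, y = -200 to +120; side guides outside them, |x| = 72 to 84, 50 high. Between the rails it is open but for a 30 high cross bar at each end. Notches in both rails at y = -65 and +65, 18 long, 12 deep.
- home (a point): Where the board's origin lies when it is home: x = 0, y = 0, z = 32 mm of the rack, axes as the rack's. A board still riding on the rails has its origin at z = 40 mm. Home, it has dropped 8 mm, rests on its underside, and its feet in the notches (3 mm play fore and aft) stop it from sliding on.
- board: Loose wooden board, 140 (x, across rails) x 180 (y) x 12 thick, about 0.45 kg, on four feet 8 tall, 12 long at x = +-60, y = +-65 mm. Origin under its centre at the soles of the feet; underside 8 mm, top face 20 mm above it. Starts 50 to 100 mm short of home on the rack's -y side, turned as the rack, 2 mm play to each side. A few newtons slide it with its jar.
- board_lip (a point): Where to push: centre of the outer face of the lip on the board's -y end, 90 mm from the board's centre and 32 mm above its origin. The lip is 12 thick, rises 25 above the top face, spans the whole width, and is flush with the board's end face below it.
- jar_mid (a point): Centre, half-way up, of the small glass jar that stands loose on the board: 50 across, 58 tall, about 0.16 kg.
- latch (a joint): Angle of the turn-button, a flat pale wooden bar on an upright pivot outside the rack's -x guide. 0: along the rail, pointing to the rack's +y; grows clockwise seen from above; 1.57: square across the board, pointing to the rack's +x. Starts between -0.4 (tip swung outwards) and 0; end stop at 1.6. About 1 N at the tip turns it, and it stays where it is left.
- latch_pivot (a point): On the turn-button's vertical pivot axis, half-way up the bar: x = -94, y = -30, z = 64 mm of the rack, axes as the rack's. The bar is 16 wide and 18 tall (55 to 73 above the counter), from 10 mm behind the pivot to 65 beyond it; it passes 3 mm over the seated board's top, but a board still riding on the rails blocks it.
- latch_tip (a point): Free end of the turn-button, on its centre line and half-way up.
- tin_mid (a point): Paper-labelled food tin, 60 across, 75 tall (mm), loose on the counter, not part of the job; this is its centre, half-way up.
- mug_mid (a point): White mug, 76 across, 85 tall, with a handle (mm), loose on the counter, not part of the job; this is its centre, half-way up.
- bowl_mid (a point): Wooden bowl, 120 across, 50 tall (mm), loose on the counter, not part of the job; this is its centre, half-way up.
- spice_mid (a point): Amber spice jar, 42 across, 80 tall (mm), loose on the counter, not part of the job; this is its centre, half-way up.
- bottle_a_mid (a point): Green glass bottle, 66 across, 230 tall (mm), loose on the counter, not part of the job; this is its centre, half-way up.
- bottle_b_mid (a point): A second green glass bottle, 66 across, 230 tall (mm), loose on the counter, not part of the job; this is its centre, half-way up.
- recipe_box_mid (a point): Pale wooden recipe box, 90 x 130 x 85 tall (mm), loose on the counter, not part of the job; this is its centre, half-way up.
Mind the look-alikes: they are no part of the job. Leave any turquoise look-alike of the part that bears jar_mid alone. What is shaped like the board but purple is not meant.

How it is judged:
On the way, in this order (a step that is already met when the one before it is completed fails the run):
1. the board has dropped into the notches, with all four feet down (y of board in the frame of rack between -0.006 and 0.006 m and x of board in the frame of rack between -0.006 and 0.006 m and z of board in the frame of rack below 0.0345 m and angle between board's own z axis and vertical below 0.04 rad), for 0.2 s.
2. the turn-button lies across the seated board (all of step 1 and value of joint latch above 1.25 rad), for 0.2 s.
At the end, for the whole second after the job is handed in: The board is home in the rack's notches (origin within 6 mm of home along and across the rails and less than 2.5 mm above its seated height, level within 0.04 rad) and at rest; the turn-button has turned past 1.25 rad; the jar stands upright on the board (all of step 2 and angle between jar_mid's own z axis and vertical below 0.15 rad and z of jar_mid in the frame of board between 0.042 and 0.056 m and linear speed of board below 0.01 m/s); the robot touches nothing.
It fails at once if the board is lifted off its rails or tipped (z of board in the frame of rack above 0.048 m or angle between board's own z axis and vertical above 0.2 rad).
It fails at once if the little jar is tipped over or lifted off the board (angle between jar_mid's own z axis and vertical above 0.5 rad or z of jar_mid in the frame of board above 0.062 m or z of jar_mid in the frame of board below 0.03 m).
It fails at once if the board's lip, the turn-button or the jar is taken between the fingers ((y of the grasp point in the frame of board between -0.089 and -0.079 m and z of the grasp point in the frame of board between 0.018 and 0.043 m and x of the grasp point in the frame of board between -0.069 and 0.069 m) or (x of the grasp point in the frame of latch_tip between -0.006 and 0.006 m and z of the grasp point in the frame of latch_tip between -0.008 and 0.008 m and y of the grasp point in the frame of latch_tip between -0.07 and -0.001 m) or distance between the grasp point and jar_mid below 0.018 m).
It fails at once if another thing on the counter is moved by more than 30 mm (distance of any of tin_mid, mug_mid, bowl_mid, spice_mid, bottle_a_mid, bottle_b_mid, recipe_box_mid from where it was at the start of the episode above 0.03 m).
It also fails if it takes over 51 s, if anything falls off the work surface, if the arm or the gripper's body presses on something with over 40 N, if the wrist force passes 120 N, or if a joint passes its speed limit or range.

## Working session

There is one attempt and no reset: what is moved stays moved. The work goes in short steps, Python scripts to look and compute and a tool call to move; the robot and the scene stay as the last step left them, time stands still between calls to the robot, and variables do not carry over. Pictures are saved under pics/ and viewed, at most 10 in all, crops included, and the job is handed in when it is done.

Besides the shell and the picture viewer there is one more tool, called as a command line: name --argument value ..., lists and objects as JSON in quotes. play_rows: Moves the arm, as the interface text tells. Its arguments: {"type":"object","properties":{"rows":{"type":"array"},"squeeze":{"type":"number"}},"required":["rows"]}

```bash
mkdir -p pics; python3 - <<'E'
from cell import env, optics
import cv2,numpy as np
for n in ("scene","side"):
    im=optics.snapshot(n); cv2.imwrite(f"pics/{n}0.png",im[:,:,::-1])
    c=optics.calibration(n); print(n,np.round(c["mtx"],1).tolist(),np.round(c["world_to_cam"],3).tolist())
print(optics.calibration("wrist"))
print(env.sense())
E
```

```text
scene [[527.8, 0.0, 275.1], [0.0, 527.8, 217.6], [0.0, 0.0, 1.0]] [[0.01, 1.0, 0.001, -0.012], [0.682, -0.006, -0.731, -0.296], [-0.731, 0.008, -0.682, 1.811], [0.0, 0.0, 0.0, 1.0]]
side [[390.9, 0.0, 282.1], [0.0, 390.9, 212.2], [0.0, 0.0, 1.0]] [[0.869, -0.495, 0.007, -0.466], [-0.318, -0.568, -0.759, 0.24], [0.379, 0.657, -0.651, 1.048], [0.0, 0.0, 0.0, 1.0]]
{'mtx': array([[329.58798004,   0.        , 274.77042791],
       [  0.        , 329.58798004, 212.23781546],
       [  0.        ,   0.        ,   1.        ]]), 'T_tool_cam': array([[ 1.68458830e-04, -9.70692003e-01, -2.40326876e-01,
         6.61639315e-02],
       [ 9.99999985e-01,  1.56327388e-04,  6.95431264e-05,
        -5.49803042e-04],
       [-2.99352840e-05, -2.40326884e-01,  9.70692015e-01,
        -1.61916196e-01],
       [ 0.00000000e+00,  0.00000000e+00,  0.00000000e+00,
         1.00000000e+00]])}
{'time_s': 0.1, 'joints': array([-1.31286306,  0.32175198, -0.07010604,  1.45156493,  0.02259056,
        1.37083421, -0.05690263]), 'dq': array([ 0.00123461, -0.00266095,  0.00017429, -0.00415639,  0.00060807,
       -0.00267864, -0.00144773]), 'joint_efforts': array([ 1.48802574e-04, -4.92573309e+01, -4.05510301e-01, -3.13397384e+01,
       -6.40103314e-02,  3.95294360e-02,  8.01801548e-05]), 'eef_pos': array([0.15683316, 0.63026493, 0.22156307]), 'orientation': array([-6.79255017e-05,  1.21593033e-01,  9.92579644e-01, -8.83034592e-04]), 'force': array([-0.75261024, -0.26375808, -0.70086901]), 'ft_torque': array([ 0.04124579, -0.01860683, -0.04473019]), 'gripper_force': 0.0, 'width': 0.08639822970810121}
```

View pics/scene0.png

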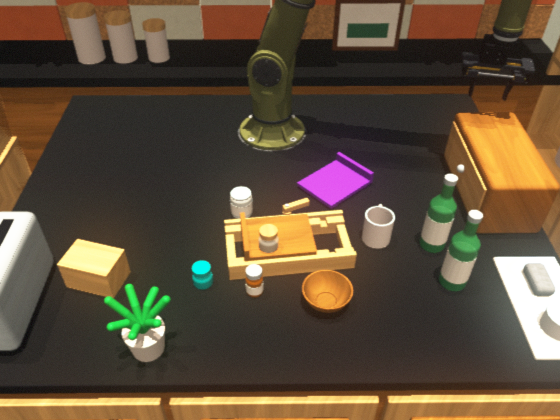

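View pics/side0.png

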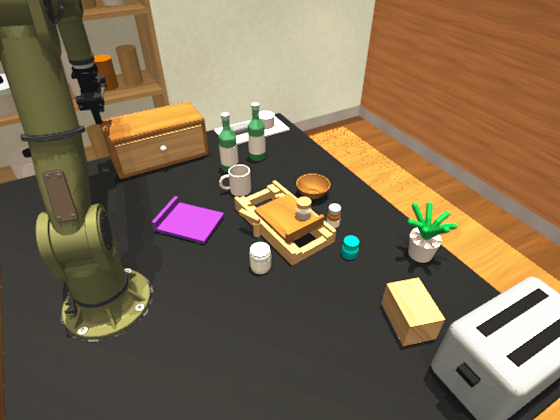

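Scene: the orange board with lip is on the rack, lip about (243,230), jar (268,238), turn-button (296,206), tin (241,200) beside it. The purple board (335,183) and the turquoise jar (202,275) are look-alikes. The orange board on the rails is the one meant, and so is the clear/tan-lidded jar on it. I'll confirm in an enlarged crop.

```bash
python3 - <<'E'
import cv2,numpy as np
a=cv2.imread("pics/scene0.png")[180:285,215:365]; a=cv2.resize(a,None,fx=5,fy=5,interpolation=cv2.INTER_CUBIC)
cv2.imwrite("pics/sc_crop.png",a)
b=cv2.imread("pics/side0.png")[175:280,225:365]; b=cv2.resize(b,None,fx=5,fy=5,interpolation=cv2.INTER_CUBIC)
cv2.imwrite("pics/sd_crop.png",b)
E
```

```text
(no output)
```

View pics/sc_crop.png

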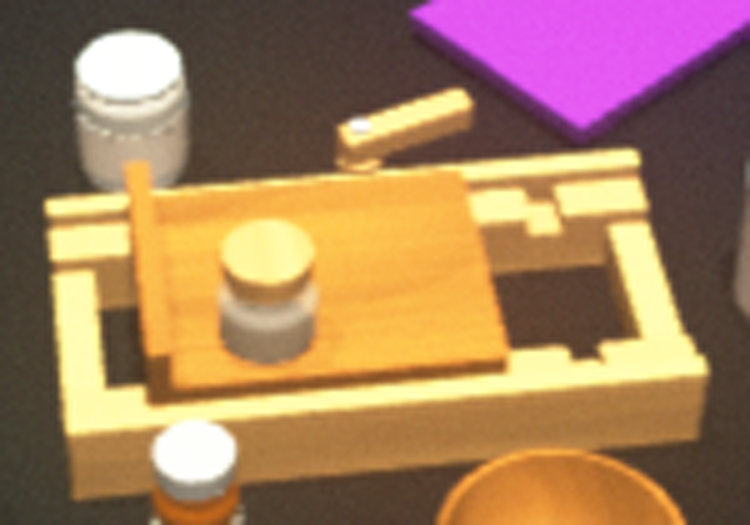

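View pics/sd_crop.png

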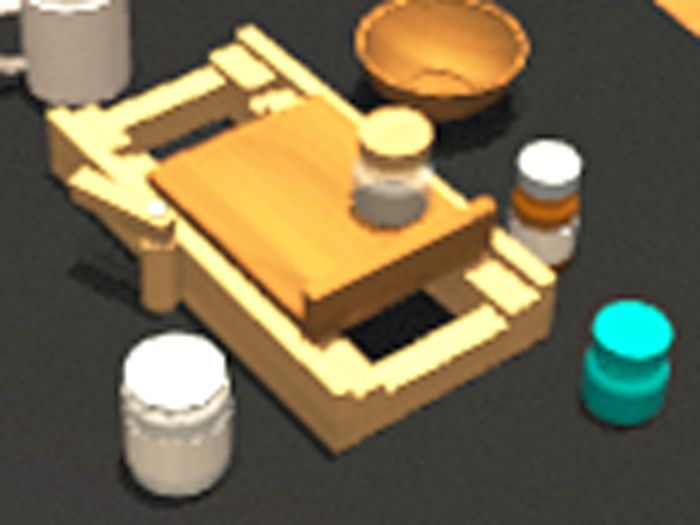

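Confirmed: the orange board on the rack carries the glass jar with the tan lid. The turquoise jar (side crop 630,355) and the purple plate stay untouched. Now measuring.

```bash
cat >h.py <<'E'
from cell import env, optics
import cv2,numpy as np
def ray(n,p):
    c=optics.calibration(n); T=np.linalg.inv(c["world_to_cam"])
    return T[:3,3],T[:3,:3]@np.linalg.inv(c["mtx"])@np.array([*p,1.])
def plane(n,p,z):
    o,d=ray(n,p); return o+d*(z-o[2])/d[2]
def tri(p,q):
    P=[optics.calibration(n) for n in("scene","side")]
    P=[c["mtx"]@c["world_to_cam"][:3] for c in P]
    X=cv2.triangulatePoints(P[0],P[1],np.array(p,float).reshape(2,1),np.array(q,float).reshape(2,1)).ravel()
    return X[:3]/X[3]
E
python3 - <<'E'
from h import *
np.set_printoptions(precision=4,suppress=True)
S=lambda x,y:(215+x/5-.4,180+y/5-.4); D=lambda x,y:(225+x/5-.4,175+y/5-.4)
C=[S(45,202),S(638,151),S(70,433),S(708,370)]
L=np.array([[-84,-200],[-84,120],[84,-200],[84,120]])/1e3
W=np.array([plane("scene",p,.05)[:2] for p in C]); print("corners",W)
Dd=[D(335,397),D(48,110),D(552,280),D(240,28)]
W2=np.array([plane("side",p,.05)[:2] for p in Dd]);print("side",W2)
for a,b in zip(C,Dd): print("tri",tri(a,b))
def fit(W):
    l=L-L.mean(0); w=W-W.mean(0); U,s,V=np.linalg.svd(l.T@w); R=(U@V).T
    t=W.mean(0)-R@L.mean(0); return t,R,np.abs(W-(L@R.T+t)).max()
for w in (W,W2,(W+W2)/2):
    t,R,e=fit(w);print("rack",t,np.arctan2(R[1,0],R[0,0]),e)
inv=lambda X:np.r_[R.T@(X[:2]-t),X[2]]
for n,a,b in [("lip-",S(125,166),D(308,293)),("lip+",S(150,352),D(493,203)),("pivot",S(360,125),D(157,208)),("tip",S(468,95),D(76,178)),("jartop",S(268,250),D(397,132)),("tintop",S(130,65),D(176,372))]:
    X=tri(a,b);print(n,X,"rack",inv(X))
print("lip planes",[inv(plane(*q)) for q in (("scene",S(125,166),.085),("scene",S(150,352),.085),("side",D(308,293),.085),("side",D(493,203),.085))])
for y in (-.23,-.13,0,.13): print(y, t+R@[0,y])
E
```

```text
corners [[ 0.4959 -0.1306]
 [ 0.4581  0.1912]
 [ 0.6612 -0.1081]
 [ 0.6219  0.2095]]
side [[ 0.4925 -0.1303]
 [ 0.4589  0.1908]
 [ 0.6577 -0.1113]
 [ 0.6165  0.2101]]
tri [ 0.4937 -0.1303  0.0484]
tri [0.4587 0.191  0.0503]
tri [ 0.6593 -0.1087  0.0475]
tri [0.6184 0.2109 0.0473]
rack [0.5545 0.0802] 0.12068871119764261 0.002101568584421426
rack [0.5517 0.0795] 0.11644599432733999 0.004764826762464036
rack [0.5531 0.0799] 0.11856810029708015 0.0031344819365788368
lip- [ 0.5042 -0.0843  0.0851] rack [-0.068  -0.1572  0.0851]
lip+ [ 0.641 -0.068  0.086] rack [ 0.0697 -0.1573  0.086 ]
pivot [0.465  0.0385 0.0763] rack [-0.0924 -0.0307  0.0763]
tip [0.4358 0.0976 0.0707] rack [-0.1144  0.0315  0.0707]
jartop [ 0.6041 -0.0113  0.1178] rack [ 0.0398 -0.0966  0.1178]
tintop [ 0.4121 -0.0878  0.074 ] rack [-0.1598 -0.1498  0.074 ]
lip planes [array([-0.0664, -0.1589,  0.085 ]), array([ 0.0689, -0.1575,  0.085 ]), array([-0.0683, -0.1529,  0.085 ]), array([ 0.0706, -0.1558,  0.085 ])]
-0.23 [ 0.5803 -0.1485]
-0.13 [ 0.5685 -0.0492]
0 [0.5531 0.0799]
0.13 [0.5377 0.209 ]
```

play_rows --rows '[{"dz": -1, "wz": 0.121, "hand": 0}, {"dz": -1, "wz": 0.121, "hand": 0}, {"dz": -1, "wz": 0.121, "hand": 0}, {"dz": -1, "wz": 0.121, "hand": 0}, {"dz": -1, "wz": 0.121, "hand": 0}, {"dz": -1, "wz": 0.121, "hand": 0}, {"dz": -1, "wz": 0.121, "hand": 0}, {"dz": -1, "wz": 0.121, "hand": 0}, {"dz": -1, "wz": 0.121, "hand": 0}, {"dz": -1, "wz": 0.121, "hand": 0}]' --squeeze 5

```text
validation failed for argument at $.ro...
```

play_rows --rows '[{"dx": -2.67, "dy": 2.62, "hand": 0}, {"dx": -2.67, "dy": 2.62, "hand": 0}, {"dx": -2.67, "dy": 2.62, "hand": 0}, {"dx": -2.67, "dy": 2.62, "hand": 0}, {"dx": -2.67, "dy": 2.62, "hand": 0}, {"dx": -2.67, "dy": 2.62, "hand": 0}, {"dx": -2.67, "dy": 2.62, "hand": 0}, {"dx": -2.67, "dy": 2.62, "hand": 0}, {"dx": -2.67, "dy": 2.62, "hand": 0}, {"hand": 0}, {"hand": 0}]'

```text
validation failed for argument at $.ro...
```

play_rows --rows '[{"dx": 0, "dy": 0, "dz": -1, "wx": 0, "wy": 0, "wz": 0.121, "hand": 0}]' --squeeze 5

```text
time_s: 0.18
eef_pos: [0.1566, 0.6292, 0.2296]
orientation: [-0.0, 0.182, 0.983, -0.003]
force: [0.3, 0.5, -0.8]
width: 0.0849
gripper_force: 0.0
```

play_rows --rows '[{"dx": 0, "dy": 0, "dz": -1, "wx": 0, "wy": 0, "wz": 0.121, "hand": 0}, {"dx": 0, "dy": 0, "dz": -1, "wx": 0, "wy": 0, "wz": 0.121, "hand": 0}, {"dx": 0, "dy": 0, "dz": -1, "wx": 0, "wy": 0, "wz": 0.121, "hand": 0}, {"dx": 0, "dy": 0, "dz": -1, "wx": 0, "wy": 0, "wz": 0.121, "hand": 0}, {"dx": 0, "dy": 0, "dz": -1, "wx": 0, "wy": 0, "wz": 0.121, "hand": 0}, {"dx": 0, "dy": 0, "dz": -1, "wx": 0, "wy": 0, "wz": 0.121, "hand": 0}, {"dx": 0, "dy": 0, "dz": -1, "wx": 0, "wy": 0, "wz": 0.121, "hand": 0}, {"dx": 0, "dy": 0, "dz": -1, "wx": 0, "wy": 0, "wz": 0.121, "hand": 0}, {"dx": 0, "dy": 0, "dz": -1, "wx": 0, "wy": 0, "wz": 0.121, "hand": 0}, {"dx": 0, "dy": 0, "dz": 0, "wx": 0, "wy": 0, "wz": 0, "hand": 0}]'

```text
time_s: 1.02
eef_pos: [0.1571, 0.6314, 0.3244]
orientation: [-0.001, 0.666, 0.746, 0.001]
force: [0.3, 0.1, 0.6]
width: 0.0216
gripper_force: 0.0
```

play_rows --rows '[{"dx": -2.67, "dy": 2.62, "dz": 0, "wx": 0, "wy": 0, "wz": 0, "hand": 0}, {"dx": -2.67, "dy": 2.62, "dz": 0, "wx": 0, "wy": 0, "wz": 0, "hand": 0}, {"dx": -2.67, "dy": 2.62, "dz": 0, "wx": 0, "wy": 0, "wz": 0, "hand": 0}, {"dx": -2.67, "dy": 2.62, "dz": 0, "wx": 0, "wy": 0, "wz": 0, "hand": 0}, {"dx": -2.67, "dy": 2.62, "dz": 0, "wx": 0, "wy": 0, "wz": 0, "hand": 0}, {"dx": -2.67, "dy": 2.62, "dz": 0, "wx": 0, "wy": 0, "wz": 0, "hand": 0}, {"dx": -2.67, "dy": 2.62, "dz": 0, "wx": 0, "wy": 0, "wz": 0, "hand": 0}, {"dx": -2.67, "dy": 2.62, "dz": 0, "wx": 0, "wy": 0, "wz": 0, "hand": 0}, {"dx": -2.67, "dy": 2.62, "dz": 0, "wx": 0, "wy": 0, "wz": 0, "hand": 0}, {"dx": 0, "dy": 0, "dz": 0, "wx": 0, "wy": 0, "wz": 0, "hand": 0}, {"dx": 0, "dy": 0, "dz": 0, "wx": 0, "wy": 0, "wz": 0, "hand": 0}]'

```text
time_s: 1.93
eef_pos: [0.4214, 0.4169, 0.3218]
orientation: [0.0, 0.666, 0.746, -0.0]
force: [-0.4, 0.8, -0.1]
width: 0.0003
gripper_force: 0.0
```

play_rows --rows '[{"dx": -3.7, "dy": 0.63, "dz": 0, "wx": 0, "wy": 0, "wz": 0, "hand": 0}, {"dx": -3.7, "dy": 0.63, "dz": 0, "wx": 0, "wy": 0, "wz": 0, "hand": 0}, {"dx": -3.7, "dy": 0.63, "dz": 0, "wx": 0, "wy": 0, "wz": 0, "hand": 0}, {"dx": -3.7, "dy": 0.63, "dz": 0, "wx": 0, "wy": 0, "wz": 0, "hand": 0}, {"dx": -3.7, "dy": 0.63, "dz": 0, "wx": 0, "wy": 0, "wz": 0, "hand": 0}, {"dx": -3.7, "dy": 0.63, "dz": 0, "wx": 0, "wy": 0, "wz": 0, "hand": 0}, {"dx": -3.7, "dy": 0.63, "dz": 0, "wx": 0, "wy": 0, "wz": 0, "hand": 0}, {"dx": -3.7, "dy": 0.63, "dz": 0, "wx": 0, "wy": 0, "wz": 0, "hand": 0}, {"dx": -3.7, "dy": 0.63, "dz": 0, "wx": 0, "wy": 0, "wz": 0, "hand": 0}, {"dx": -3.7, "dy": 0.63, "dz": 0, "wx": 0, "wy": 0, "wz": 0, "hand": 0}, {"dx": -3.7, "dy": 0.63, "dz": 0, "wx": 0, "wy": 0, "wz": 0, "hand": 0}, {"dx": -3.7, "dy": 0.63, "dz": 0, "wx": 0, "wy": 0, "wz": 0, "hand": 0}]'

```text
time_s: 2.93
eef_pos: [0.5461, -0.012, 0.3222]
orientation: [-0.0, 0.662, 0.749, 0.0]
force: [1.1, 0.8, 0.5]
width: 0.0005
gripper_force: 0.0
```

play_rows --rows '[{"dx": -3.7, "dy": 0.63, "dz": 0, "wx": 0, "wy": 0, "wz": 0, "hand": 0}, {"dx": -3.7, "dy": 0.63, "dz": 0, "wx": 0, "wy": 0, "wz": 0, "hand": 0}, {"dx": -3.7, "dy": 0.63, "dz": 0, "wx": 0, "wy": 0, "wz": 0, "hand": 0}, {"dx": 0, "dy": 0, "dz": 3, "wx": 0, "wy": 0, "wz": 0, "hand": 0}, {"dx": 0, "dy": 0, "dz": 3, "wx": 0, "wy": 0, "wz": 0, "hand": 0}, {"dx": 0, "dy": 0, "dz": 3, "wx": 0, "wy": 0, "wz": 0, "hand": 0}, {"dx": 0, "dy": 0, "dz": 3, "wx": 0, "wy": 0, "wz": 0, "hand": 0}, {"dx": 0, "dy": 0, "dz": 3, "wx": 0, "wy": 0, "wz": 0, "hand": 0}, {"dx": 0, "dy": 0, "dz": 0, "wx": 0, "wy": 0, "wz": 0, "hand": 0}, {"dx": 0, "dy": 0, "dz": 0, "wx": 0, "wy": 0, "wz": 0, "hand": 0}]'

```text
time_s: 3.77
eef_pos: [0.5769, -0.1185, 0.1711]
orientation: [-0.002, 0.663, 0.748, -0.001]
force: [-0.1, 0.5, 0.4]
width: 0.0007
gripper_force: 0.0
```

```bash
python3 - <<'E'
from h import *
print(env.sense()["joints"].round(2))
im=optics.snapshot("scene")[150:290,190:376]; cv2.imwrite("pics/s1.png",cv2.resize(im[:,:,::-1],None,fx=4,fy=4,interpolation=cv2.INTER_CUBIC))
E
```

```text
[-0.47  0.27  0.74  1.7  -0.19  1.25  0.43]
```

View pics/s1.png

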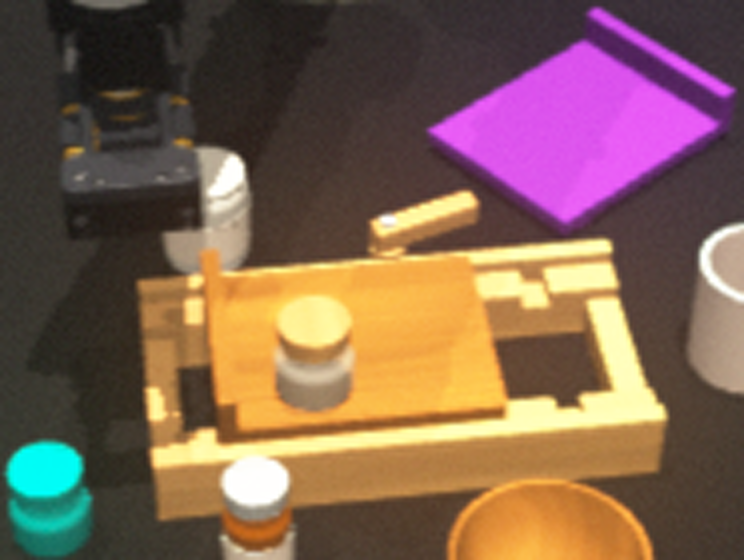

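The gripper is behind the lip (crop 215,340), and the tin is clear. I'll lower the fingertip and approach.

play_rows --rows '[{"dx": 0, "dy": 0.2, "dz": 2.7, "wx": 0, "wy": 0, "wz": 0, "hand": 0}, {"dx": 0, "dy": 0, "dz": 2.7, "wx": 0, "wy": 0, "wz": 0, "hand": 0}, {"dx": 0, "dy": 0, "dz": 2.6, "wx": 0, "wy": 0, "wz": 0, "hand": 0}, {"dx": 0, "dy": 0, "dz": 2.5, "wx": 0, "wy": 0, "wz": 0, "hand": 0}, {"dx": 0, "dy": 0, "dz": 0, "wx": 0, "wy": 0, "wz": 0, "hand": 0}, {"dx": 0.7, "dy": 0, "dz": 0, "wx": 0, "wy": 0, "wz": 0, "hand": 0}, {"dx": 0.7, "dy": 0, "dz": 0, "wx": 0, "wy": 0, "wz": 0, "hand": 0}, {"dx": 0.6, "dy": 0, "dz": 0, "wx": 0, "wy": 0, "wz": 0, "hand": 0}, {"dx": 0.3, "dy": 0, "dz": 0, "wx": 0, "wy": 0, "wz": 0, "hand": 0}, {"dx": 0.3, "dy": 0, "dz": 0, "wx": 0, "wy": 0, "wz": 0, "hand": 0}]'

```text
time_s: 4.65
eef_pos: [0.5778, -0.0934, 0.0691]
orientation: [0.001, 0.664, 0.748, 0.001]
force: [0.4, 0.1, 0.2]
width: 0.0001
gripper_force: 0.0
```

play_rows --rows '[{"dx": 0.25, "dy": 0, "dz": 0, "wx": 0, "wy": 0, "wz": 0, "hand": 0}, {"dx": 0.25, "dy": 0, "dz": 0, "wx": 0, "wy": 0, "wz": 0, "hand": 0}, {"dx": 0.25, "dy": 0, "dz": 0, "wx": 0, "wy": 0, "wz": 0, "hand": 0}, {"dx": 0.25, "dy": 0, "dz": 0, "wx": 0, "wy": 0, "wz": 0, "hand": 0}, {"dx": 0.25, "dy": 0, "dz": 0, "wx": 0, "wy": 0, "wz": 0, "hand": 0}, {"dx": 0.25, "dy": 0, "dz": 0, "wx": 0, "wy": 0, "wz": 0, "hand": 0}]'

```text
time_s: 5.15
eef_pos: [0.5754, -0.0807, 0.068]
orientation: [0.001, 0.665, 0.747, -0.0]
force: [1.3, -3.8, 3.8]
width: 0.0002
gripper_force: 2.0
```

play_rows --rows '[{"dx": 0.3, "dy": 0, "dz": 0, "wx": 0, "wy": 0, "wz": 0, "hand": 0}, {"dx": 0.3, "dy": 0, "dz": 0, "wx": 0, "wy": 0, "wz": 0, "hand": 0}, {"dx": 0.3, "dy": 0, "dz": 0, "wx": 0, "wy": 0, "wz": 0, "hand": 0}, {"dx": 0.3, "dy": 0, "dz": 0, "wx": 0, "wy": 0, "wz": 0, "hand": 0}, {"dx": 0.3, "dy": 0, "dz": 0, "wx": 0, "wy": 0, "wz": 0, "hand": 0}, {"dx": 0.3, "dy": 0, "dz": 0, "wx": 0, "wy": 0, "wz": 0, "hand": 0}, {"dx": 0.3, "dy": 0, "dz": 0, "wx": 0, "wy": 0, "wz": 0, "hand": 0}, {"dx": 0.3, "dy": 0, "dz": 0, "wx": 0, "wy": 0, "wz": 0, "hand": 0}, {"dx": 0.3, "dy": 0, "dz": 0, "wx": 0, "wy": 0, "wz": 0, "hand": 0}, {"dx": 0.3, "dy": 0, "dz": 0, "wx": 0, "wy": 0, "wz": 0, "hand": 0}, {"dx": 0.3, "dy": 0, "dz": 0, "wx": 0, "wy": 0, "wz": 0, "hand": 0}, {"dx": 0.3, "dy": 0, "dz": 0, "wx": 0, "wy": 0, "wz": 0, "hand": 0}]'

```text
time_s: 6.15
eef_pos: [0.5708, -0.0435, 0.0676]
orientation: [-0.0, 0.665, 0.747, 0.0]
force: [0.8, -3.6, 1.7]
width: 0.0004
gripper_force: 2.0
```

play_rows --rows '[{"dx": 0.3, "dy": 0, "dz": 0, "wx": 0, "wy": 0, "wz": 0, "hand": 0}, {"dx": 0.3, "dy": 0, "dz": 0, "wx": 0, "wy": 0, "wz": 0, "hand": 0}, {"dx": 0.3, "dy": 0, "dz": 0, "wx": 0, "wy": 0, "wz": 0, "hand": 0}, {"dx": 0.3, "dy": 0, "dz": 0, "wx": 0, "wy": 0, "wz": 0, "hand": 0}, {"dx": 0.2, "dy": 0, "dz": 0, "wx": 0, "wy": 0, "wz": 0, "hand": 0}]'

```text
time_s: 6.57
eef_pos: [0.5691, -0.0293, 0.0675]
orientation: [-0.0, 0.664, 0.747, 0.0]
force: [0.6, -3.9, 2.6]
width: 0.0004
gripper_force: 1.9
```

play_rows --rows '[{"dx": 0.2, "dy": 0, "dz": 0, "wx": 0, "wy": 0, "wz": 0, "hand": 0}, {"dx": 0.2, "dy": 0, "dz": 0, "wx": 0, "wy": 0, "wz": 0, "hand": 0}, {"dx": 0.2, "dy": 0, "dz": 0, "wx": 0, "wy": 0, "wz": 0, "hand": 0}, {"dx": 0.15, "dy": 0, "dz": 0, "wx": 0, "wy": 0, "wz": 0, "hand": 0}]'

```text
time_s: 6.9
eef_pos: [0.5679, -0.0217, 0.0672]
orientation: [-0.0, 0.664, 0.747, -0.0]
force: [0.1, -2.4, 0.6]
width: 0.0004
gripper_force: 1.4
```

play_rows --rows '[{"dx": 0.15, "dy": 0, "dz": 0, "wx": 0, "wy": 0, "wz": 0, "hand": 0}, {"dx": 0.15, "dy": 0, "dz": 0, "wx": 0, "wy": 0, "wz": 0, "hand": 0}]'

```text
time_s: 7.07
eef_pos: [0.5676, -0.0191, 0.0672]
orientation: [-0.0, 0.665, 0.747, -0.0]
force: [0.7, -2.1, -0.5]
width: 0.0005
gripper_force: 1.2
```

play_rows --rows '[{"dx": 0.1, "dy": 0, "dz": 0, "wx": 0, "wy": 0, "wz": 0, "hand": 0}, {"dx": 0.1, "dy": 0, "dz": 0, "wx": 0, "wy": 0, "wz": 0, "hand": 0}]'

```text
time_s: 7.23
eef_pos: [0.5676, -0.0186, 0.0673]
orientation: [0.001, 0.665, 0.747, -0.001]
force: [1.8, -6.1, -1.3]
width: 0.0006
gripper_force: 3.2
```

play_rows --rows '[{"dx": 0.1, "dy": 0, "dz": 0, "wx": 0, "wy": 0, "wz": 0, "hand": 0}, {"dx": 0.1, "dy": 0, "dz": 0, "wx": 0, "wy": 0, "wz": 0, "hand": 0}]'

```text
time_s: 7.4
eef_pos: [0.5677, -0.0184, 0.0674]
orientation: [0.002, 0.665, 0.747, -0.001]
force: [2.6, -9.0, -1.8]
width: 0.0004
gripper_force: 4.7
```

```bash
python3 - <<'E'
from h import *
a=optics.snapshot("scene"); b=optics.snapshot("side")
f=lambda i:cv2.resize(i[:,:,::-1],None,fx=2.85,fy=2.85,interpolation=cv2.INTER_CUBIC)
cv2.imwrite("pics/s2.png",np.hstack([f(a[170:310,220:360]),f(b[160:300,220:360])]))
E
```

```text
(no output)
```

View pics/s2.png

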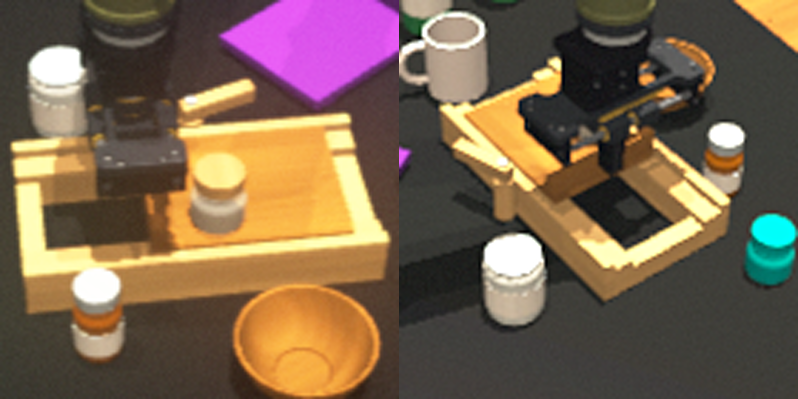

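Force climbed to 9 N with no further travel, and the z-force flipped sign. The image shows the board at the home position and the jar upright. I'll back off, rise and go over to the button's outer side.

play_rows --rows '[{"dx": -0.7, "dy": 0, "dz": 0, "wx": 0, "wy": 0, "wz": 0, "hand": 0}, {"dx": -1.5, "dy": 0, "dz": 0, "wx": 0, "wy": 0, "wz": 0, "hand": 0}, {"dx": -1.0, "dy": 0, "dz": 0, "wx": 0, "wy": 0, "wz": 0, "hand": 0}, {"dx": 0, "dy": 0, "dz": -2.2, "wx": 0, "wy": 0, "wz": 0, "hand": 0}, {"dx": 0, "dy": 0, "dz": -2.2, "wx": 0, "wy": 0, "wz": 0, "hand": 0}, {"dx": 0, "dy": 0, "dz": -2.2, "wx": 0, "wy": 0, "wz": 0, "hand": 0}, {"dx": 0, "dy": -2.3, "dz": 0, "wx": 0, "wy": 0, "wz": 0, "hand": 0}, {"dx": 0, "dy": -2.3, "dz": 0, "wx": 0, "wy": 0, "wz": 0, "hand": 0}, {"dx": 2, "dy": -2.3, "dz": 0, "wx": 0, "wy": 0, "wz": 0, "hand": 0}, {"dx": 2, "dy": -2.3, "dz": 0, "wx": 0, "wy": 0, "wz": 0, "hand": 0}, {"dx": 2, "dy": -2.3, "dz": 0, "wx": 0, "wy": 0, "wz": 0, "hand": 0}, {"dx": 2, "dy": -1.5, "dz": 0, "wx": 0, "wy": 0, "wz": 0, "hand": 0}]'

```text
time_s: 8.5
eef_pos: [0.4303, 0.018, 0.1334]
orientation: [-0.001, 0.665, 0.747, 0.0]
force: [0.3, 0.3, 0.3]
width: 0.0003
gripper_force: 0.0
```

play_rows --rows '[{"dx": 2, "dy": -0.5, "dz": 0, "wx": 0, "wy": 0, "wz": 0, "hand": 0}, {"dx": 2, "dy": -0.5, "dz": 0, "wx": 0, "wy": 0, "wz": 0, "hand": 0}, {"dx": 1.5, "dy": 0, "dz": 0, "wx": 0, "wy": 0, "wz": 0, "hand": 0}, {"dx": 0, "dy": 0, "dz": 0, "wx": 0, "wy": 0, "wz": 0, "hand": 0}, {"dx": 0, "dy": 0, "dz": 0, "wx": 0, "wy": 0, "wz": 0, "hand": 0}]'

```text
time_s: 8.92
eef_pos: [0.4162, 0.071, 0.1337]
orientation: [-0.0, 0.664, 0.748, 0.0]
force: [-0.9, -0.1, -0.1]
width: 0.0002
gripper_force: 0.0
```

```bash
python3 - <<'E'
from h import *
s=env.sense(); print(s["joints"].round(2),s["eef_pos"].round(4)); p=s["eef_pos"][:2]-[.5535,.08]; c,n=np.cos(.119),np.sin(.119)
print("rack",p@[c,n],p@[-n,c])
a=optics.snapshot("scene"); b=optics.snapshot("side")
f=lambda i:cv2.resize(i[:,:,::-1],None,fx=2.85,fy=2.85,interpolation=cv2.INTER_CUBIC)
cv2.imwrite("pics/s3.png",np.hstack([f(a[150:290,220:360]),f(b[160:300,220:360])]))
E
```

```text
[-0.8  -0.14  0.54  2.11  0.08  1.15 -0.18] [0.4162 0.071  0.1337]
rack -0.13738818664499255 0.007380765768096983
```

View pics/s3.png

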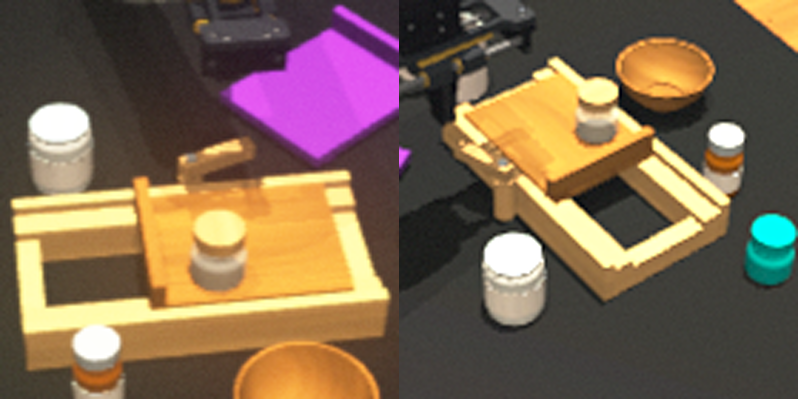

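The board is home and level with the guides, and the jar stands. The bar lies at rack angle about -0.3, with the hand just outside it. I'll step out slightly and lower.

play_rows --rows '[{"dx": -0.3, "dy": -0.5, "dz": 2, "wx": 0, "wy": 0, "wz": 0, "hand": 0}, {"dx": 0, "dy": 0, "dz": 2, "wx": 0, "wy": 0, "wz": 0, "hand": 0}, {"dx": 0, "dy": 0, "dz": 0.8, "wx": 0, "wy": 0, "wz": 0, "hand": 0}, {"dx": 0, "dy": 0, "dz": 0, "wx": 0, "wy": 0, "wz": 0, "hand": 0}]'

```text
time_s: 9.35
eef_pos: [0.4104, 0.0655, 0.0839]
orientation: [-0.001, 0.665, 0.747, -0.002]
force: [-0.1, -0.8, -0.2]
width: 0.0008
gripper_force: 0.0
```

```bash
cat >>h.py <<'E'
def tcp():
    s=env.sense(); p=s["eef_pos"][:2]-[.5535,.08]; c,n=np.cos(.119),np.sin(.119)
    print(s["joints"].round(2),"rack",round(p@[c,n],4),round(p@[-n,c],4),s["eef_pos"][2].round(4),s["force"].round(1))
E
python3 - <<'E'
from h import *
tcp()
A=lambda x,y:(220+x/2.85-.3,150+y/2.85-.3);B=lambda x,y:(220+(x-399)/2.85-.3,160+y/2.85-.3)
R=np.array([[np.cos(.119),np.sin(.119)],[-np.sin(.119),np.cos(.119)]])
for a,b in ((A(136,180),B(548,187)),(A(152,285),B(653,132))):
    X=tri(a,b); print(R@(X[:2]-[.5535,.08]),X[2])
E
```

```text
[-0.8  -0.08  0.56  2.18  0.05  1.04 -0.15] rack -0.1438 0.0026 0.0839 [-0.1 -0.8 -0.2]
[-0.07310008 -0.08563436] 0.06975212432490932
[ 0.06899788 -0.08819464] 0.07694308989732897
```

play_rows --rows '[{"dx": 0, "dy": 0, "dz": 1.1, "wx": 0, "wy": 0, "wz": 0, "hand": 0}, {"dx": 0, "dy": 0, "dz": 1.1, "wx": 0, "wy": 0, "wz": 0, "hand": 0}, {"dx": 0.24, "dy": 0.54, "dz": 0, "wx": 0, "wy": 0, "wz": 0, "hand": 0}, {"dx": 0.24, "dy": 0.54, "dz": 0, "wx": 0, "wy": 0, "wz": 0, "hand": 0}, {"dx": 0.24, "dy": 0.54, "dz": 0, "wx": 0, "wy": 0, "wz": 0, "hand": 0}, {"dx": 0.24, "dy": 0.54, "dz": 0, "wx": 0, "wy": 0, "wz": 0, "hand": 0}, {"dx": 0.24, "dy": 0.54, "dz": 0, "wx": 0, "wy": 0, "wz": 0, "hand": 0}, {"dx": 0.2, "dy": 0.57, "dz": 0, "wx": 0, "wy": 0, "wz": 0, "hand": 0}, {"dx": 0.2, "dy": 0.57, "dz": 0, "wx": 0, "wy": 0, "wz": 0, "hand": 0}, {"dx": 0.2, "dy": 0.57, "dz": 0, "wx": 0, "wy": 0, "wz": 0, "hand": 0}]'

```text
time_s: 10.18
eef_pos: [0.4539, 0.0901, 0.0635]
orientation: [-0.0, 0.665, 0.747, -0.0]
force: [-1.7, -0.8, 0.7]
width: 0.0008
gripper_force: 0.5
```

```bash
python3 -c "
from h import *
tcp()"
```

```text
[-0.8   0.07  0.57  2.1  -0.04  0.98 -0.09] rack -0.0977 0.0219 0.0635 [-1.7 -0.8  0.7]
```

play_rows --rows '[{"dx": -0.08, "dy": 0.63, "dz": 0, "wx": 0, "wy": 0, "wz": 0, "hand": 0}, {"dx": -0.08, "dy": 0.63, "dz": 0, "wx": 0, "wy": 0, "wz": 0, "hand": 0}, {"dx": -0.08, "dy": 0.63, "dz": 0, "wx": 0, "wy": 0, "wz": 0, "hand": 0}, {"dx": -0.48, "dy": 0.43, "dz": 0, "wx": 0, "wy": 0, "wz": 0, "hand": 0}, {"dx": -0.48, "dy": 0.43, "dz": 0, "wx": 0, "wy": 0, "wz": 0, "hand": 0}, {"dx": -0.48, "dy": 0.43, "dz": 0, "wx": 0, "wy": 0, "wz": 0, "hand": 0}]'

```text
time_s: 10.68
eef_pos: [0.4879, 0.0768, 0.0637]
orientation: [0.0, 0.665, 0.747, 0.001]
force: [0.3, 0.8, 0.0]
width: 0.0002
gripper_force: 0.6
```

play_rows --rows '[{"dx": -0.35, "dy": 0.27, "dz": 0, "wx": 0, "wy": 0, "wz": 0, "hand": 0}, {"dx": -0.35, "dy": 0.27, "dz": 0, "wx": 0, "wy": 0, "wz": 0, "hand": 0}, {"dx": -0.35, "dy": 0.2, "dz": 0, "wx": 0, "wy": 0, "wz": 0, "hand": 0}, {"dx": -0.3, "dy": 0, "dz": 0, "wx": 0, "wy": 0, "wz": 0, "hand": 0}]'

```text
time_s: 11.02
eef_pos: [0.4965, 0.0639, 0.0636]
orientation: [0.0, 0.665, 0.747, 0.0]
force: [1.3, 1.7, -0.3]
width: 0.0007
gripper_force: 0.5
```

```bash
python3 -c "
from h import *
tcp()"
```

```text
[-0.74  0.16  0.6   2.02 -0.11  0.99  0.03] rack -0.0585 -0.0092 0.0636 [ 1.3  1.7 -0.3]
```

play_rows --rows '[{"dx": -0.15, "dy": 0, "dz": 0, "wx": 0, "wy": 0, "wz": 0, "hand": 0}, {"dx": -0.1, "dy": 0, "dz": 0, "wx": 0, "wy": 0, "wz": 0, "hand": 0}]'

```text
time_s: 11.18
eef_pos: [0.4965, 0.0617, 0.0637]
orientation: [0.0, 0.665, 0.747, 0.0]
force: [0.8, 0.7, 0.5]
width: 0.0005
gripper_force: 0.4
```

play_rows --rows '[{"dx": 1, "dy": 0, "dz": 0, "wx": 0, "wy": 0, "wz": 0, "hand": 0}, {"dx": 1, "dy": 0, "dz": 0, "wx": 0, "wy": 0, "wz": 0, "hand": 0}, {"dx": 0, "dy": 0, "dz": -3, "wx": 0, "wy": 0, "wz": 0, "hand": 0}, {"dx": 0, "dy": 0, "dz": -3, "wx": 0, "wy": 0, "wz": 0, "hand": 0}, {"dx": 0, "dy": 0, "dz": -3, "wx": 0, "wy": 0, "wz": 0, "hand": 0}, {"dx": 2, "dy": -2, "dz": -3, "wx": 0, "wy": 0, "wz": 0, "hand": 0}, {"dx": 2, "dy": -2, "dz": -2, "wx": 0, "wy": 0, "wz": 0, "hand": 0}, {"dx": 2, "dy": -2, "dz": 0, "wx": 0, "wy": 0, "wz": 0, "hand": 0}, {"dx": 2, "dy": 0, "dz": 0, "wx": 0, "wy": 0, "wz": 0, "hand": 0}, {"dx": 0, "dy": 0, "dz": 0, "wx": 0, "wy": 0, "wz": 0, "hand": 0}, {"dx": 0, "dy": 0, "dz": 0, "wx": 0, "wy": 0, "wz": 0, "hand": 0}]'

```text
time_s: 12.1
eef_pos: [0.4243, 0.156, 0.2037]
orientation: [0.0, 0.663, 0.749, 0.0]
force: [-0.4, -0.5, -0.3]
width: 0.0007
gripper_force: 0.0
```

```bash
python3 - <<'E'
from h import *
tcp()
a=optics.snapshot("scene"); b=optics.snapshot("side")
f=lambda i:cv2.resize(i[:,:,::-1],None,fx=2.85,fy=2.85,interpolation=cv2.INTER_CUBIC)
cv2.imwrite("pics/s4.png",np.hstack([f(a[160:300,220:360]),f(b[160:300,220:360])]))
E
```

```text
[-0.9  -0.12  0.46  1.96  0.06  1.29 -0.34] rack -0.1193 0.0908 0.2037 [-0.4 -0.5 -0.3]
```

View pics/s4.png

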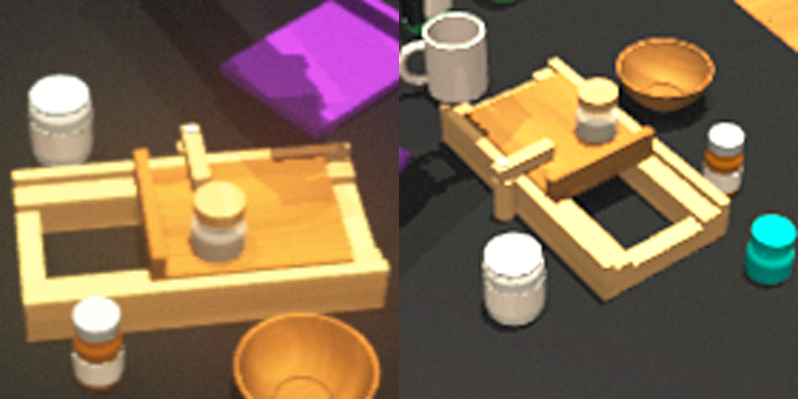

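The bar now lies square across the board (scene crop 190,130 → 203,180; side 500,165 → 550,148). The jar is upright, the board is home and the hand is clear. Handing in.

```bash
python3 -c "
from cell import sign_off
print(sign_off())"
```

```text
the job is handed in; nothing more can be done
None
```

The board is seated in the notches with the jar upright, the turn-button lies square across it, the arm is clear, and the job was handed in at about 12 s; the hand-in returned no verdict.

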